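# Slide the lidded pan home under the counter riser

### The job

Slide the lidded steel pan straight back into its lane under the low riser until you feel it come fully home against the hidden sprung bumper at the back. Do it gently, without ramming it, and leave the open pan in the neighbouring lane where it stands.

Things in the scene. Friction and masses are not known exactly. Their poses are not given: they have to be found in the camera images.
- lidded_pan: The task's pan: loose steel pan with a flat fixed lid, low dark strap handle on top (88 mm along x, 8 mm thick, top at 84 mm). Rim 265 (x) by 162 mm (y), 60 to 65 mm up, lid top 69 mm; walls 10 mm inside the rim. Origin: centre of underside; near rim edge 132.5 mm towards -x. 0.6 to 1 kg, slides with 3 to 8 N. Far end starts 20 to 60 mm inside its lane, x pointing in.
- open_pan: The bystander pan: same size (265 by 162 mm, rim top 65 mm, origin at the centre of its underside) but with no lid, loose in the other lane. Either pan may be in the left or the right lane. To be left where it is.
- riser: Low fixed sheet-steel riser on the counter, 220 mm deep (x), 366 mm wide (y), roof underside 95 mm and top 99 mm up. Two open-fronted lanes 174 mm wide, centred at y = +90 and -90 mm. Origin: middle of its front edge at counter level; x points straight back into the lanes, away from the robot.
- bumper (a joint): Travel of the sprung bumper bar across both lanes, hidden under the roof: 0 m untouched, 0.012 fully pressed, a firm stop. Its untouched face is 103 to 173 mm behind the riser's front edge, different each time. Its spring adds only 1 N, so the pan stays where left; at full travel the force rises steeply. Once home, 80 to 150 mm of the pan still stand out in front.

How it is judged:
At the end, for the whole second after the job is handed in: The lidded pan stands flat and still in its lane, straight within 10 degrees, and keeps the bumper pressed by more than 7 of its 12 mm; the open pan is within 20 mm of where it started (value of joint bumper above 0.007 m and x of lidded_pan in the frame of riser above -0.03 m and angle between the x axis of lidded_pan and the x axis of riser, either way round below 0.17 rad and angle between lidded_pan's own z axis and vertical below 0.05 rad and linear speed of lidded_pan below 0.01 m/s and distance of open_pan from where it was at the start of the episode below 0.02 m); the robot touches nothing.
It fails at once if the lidded pan is rammed: the robot presses on it with more than 60 N (contact force between any of the fingers, the arm and lidded_pan above 60 N).
It fails at once if the open pan is pushed more than 20 mm from where it started (distance of open_pan from where it was at the start of the episode above 0.02 m).
It also fails if it takes over 35 s, if anything falls off the work surface, if the arm or the gripper's body presses on something with over 40 N, if the wrist force passes 120 N, or if a joint passes its speed limit or range.

### The arm

A 6-joint arm with a two-finger parallel gripper is mounted at the origin on the work surface. World frame = base frame: x ahead of the robot, y to its left, z up, the work surface at z = 0. Lengths are in m, angles in rad, forces in N, time in s.
With the tool pointing down it reaches from about 0.275 to 0.775 m from the base axis. Payload 14.6 kg.
Tool frame: the origin (TCP) lies at the very end of the fingers, on their centre line; the grasp point (between the pads) lies 19 mm behind it; z points along the fingers, y is the direction in which the jaws open and shut (so a half turn about z gives the same grasp; the last joint's range is limited). The gripper opens to 85 mm and grips with 20 to 120 N. Pads are 22 mm wide; open, the fingers measure 114 mm over their backs; the gripper's body (76 mm by 85 mm) begins 54 mm behind the grasp point. The pads swing forward as they close: fully open they stand 13 mm farther back than shut.
Start: joints at [-1.306, 0.263, -0.048, 1.259, 0, 1.415], TCP at [0.214, -0.479, 0.198] pointing down, gripper open.
Joint ranges: [-2.65, 2.65], [-0.89, 1.7], [-1.18, 1.37], [-2.13, 2.11], [-1.35, 1.29], [-3.14, 3.14]. Speed limits (rad/s): [1.89, 1.89, 2.57, 2.79, 3.14, 3.14].

### API

Orientations are given as a unit quaternion [w, x, y, z].
In Python, from station import robot gives the robot as it stands.
- The arm moves only by the tool send_rows, never from a script. Its argument "motion" is a list of rows, each a list of 7 numbers: the finger opening in cm, from 0 to 8.54, then the shift along the tool's x, y, z in cm, then the turn, a rotation vector about the tool's x, y, z in degrees. In form: [[jaw, tx, ty, tz, rx, ry, rz], ...]. A call has 1 to 10 rows; each row shifts and turns the commanded pose from where the row before left it, along the tool's axes as they then stand; what a row does not reach is not made up. A row lasts 1/12 s, in which the tool goes at most 41.7 mm and 7.16 degrees, less where a joint would pass 70% of its speed; a pose out of reach is approached as far as the arm can. A call with a gripper value outside its range is refused whole. The fingers move at their own pace and stop on an object; the grip force is fixed at half the most. Time passes only in rows, so rows that do not move let the fingers close. It gives the time, the measured TCP pose, the force and the opening at its end, in the units of the state.
- robot.state(): the state, without advancing time (a new reading comes with each control period).
- robot.snapshot(name): name is "side" or "top"; returns a dict with "img" (400x640x3 uint8, red, green, blue), "fov_y" (degrees; the focal length in pixels is half the picture's height over the tangent of half this angle, whatever the lens; pixels are square), "cx", "cy" (the principal point, pixels), "k1" (the pictures are not rectified: a ray, as slopes to the right and down, at radius r is drawn at 1 + k1 r^2 times it, then the intrinsics apply), "rvec" (rotation vector, rad) and "tvec" (3), from world to camera coordinates, as OpenCV has them. Camera axes: x right, y down, z forward; pixel columns grow to the right and rows downward; lengths in m; the calibration is good to about 2 mm. A picture is of the moment at which its call begins. There is no depth.
- robot.sign_off(): hands the job in, once; it reports no verdict.
The state is a dict: "clock": time; "joint_positions": joint angles; "qvel": joint speeds; "tau": joint torques, N m; "position": TCP position; "eef_rot": TCP orientation; "ft_force": force on the tool from outside, world axes, zero at the start; "torque": the same for the moment, N m; "grip_width": opening from 0.0 (shut) to 1.0 (fully open).
Only numpy, scipy, OpenCV 4.12 (cv2) and the standard library are available. Lean on these libraries where they do the work, as an engineer would, in place of code of your own. Each camera call takes 0.05 s, during which the arm holds its last target.

## Working session

There is one attempt and no reset: what is moved stays moved. The work goes in short steps, Python scripts to look and compute and a tool call to move; the robot and the scene stay as the last step left them, time stands still between calls to the robot, and variables do not carry over. Pictures are saved under pics/ and viewed, and the job is handed in when it is done.

Besides the shell and the picture viewer there is one more tool, called in YAML: its name, and indented under it one key for each argument. send_rows: Moves the arm, as the interface text tells. Its arguments: {"type":"object","properties":{"motion":{"type":"array","items":{"type":"array","items":{"type":"number"}}}},"required":["motion"]}

```bash
ls; mkdir -p pics; python3 - <<'E'
from station import robot
import cv2,json
s=robot.state(); print(s)
for n in("side","top"):
    d=robot.snapshot(n); cv2.imwrite(f"pics/{n}0.png",d["img"][:,:,::-1]); print(n,{k:d[k] for k in d if k!="img"})
E
```

```text
pics
{'clock': 0.0, 'joint_positions': array([-1.30630280e+00,  2.63540199e-01, -4.89134236e-02,  1.25940038e+00,
       -1.16938611e-05,  1.41549060e+00]), 'qvel': array([ 0.00087828,  0.0007014 , -0.00061992, -0.00039544,  0.00086082,
        0.00157467]), 'tau': array([ 4.74299814e-04, -6.37606788e+01,  3.84563684e+01,  1.37883949e-02,
       -1.38681289e-04,  9.43480728e-06]), 'position': array([ 0.21388807, -0.47912799,  0.19712479]), 'eef_rot': array([-5.27731324e-04,  9.78051696e-01,  2.08361704e-01, -3.46952244e-05]), 'ft_force': array([ 0.0446453 , -1.38016888,  0.044598  ]), 'torque': array([ 0.01577713,  0.02494458, -0.03029682]), 'grip_width': 0.9984554872080136}
side {'fov_y': 52.18906279537765, 'cx': 323.6370285886821, 'cy': 204.1211252362276, 'k1': -0.10776830552352896, 'rvec': array([ 2.26540715, -0.48771085,  0.22381244]), 'tvec': array([-0.59248019,  0.25446949,  0.4528989 ])}
top {'fov_y': 54.57200268792461, 'cx': 313.9747957150038, 'cy': 200.34803140560052, 'k1': 0.008288219614067177, 'rvec': array([ 2.12773416, -2.16835526,  0.1937369 ]), 'tvec': array([0.03109248, 0.65323492, 0.56872858])}
```

View pics/side0.png

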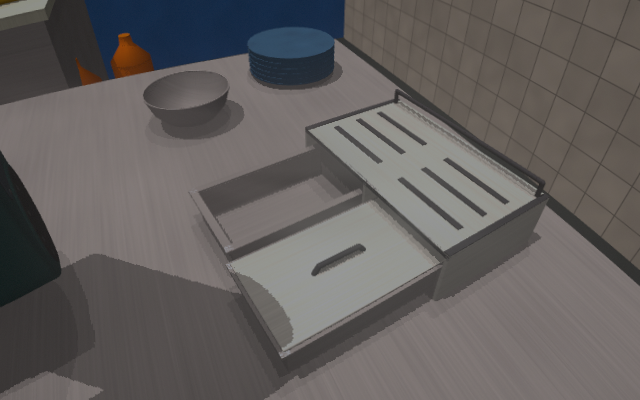

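View pics/top0.png

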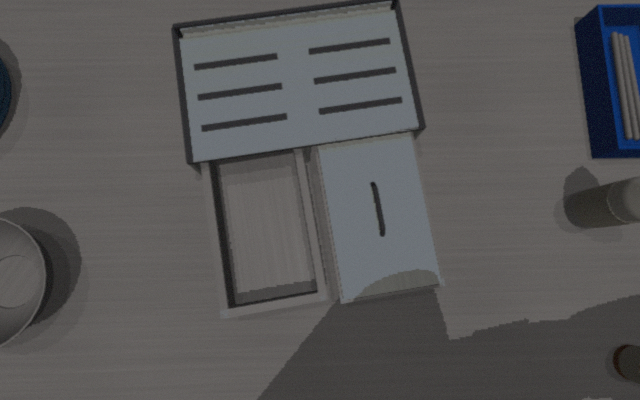

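The top view shows the lidded pan in the right lane, its near edge at about (342,302)–(441,286) and its handle at about (378,209). The riser's front edge runs (192,163)–(420,130). I'll zoom in for accurate corners.

```bash
cat > h.py <<'E'
import numpy as np,cv2
def cam(d):
    f=d["img"].shape[0]/2/np.tan(np.radians(d["fov_y"]/2))
    K=np.array([[f,0,d["cx"]],[0,f,d["cy"]],[0,0,1.]])
    return K,np.array([d["k1"],0,0,0.]),d["rvec"],d["tvec"]
def unproj(d,px,z):
    K,D,r,t=cam(d); R=cv2.Rodrigues(r)[0]
    n=cv2.undistortPoints(np.array(px,float).reshape(-1,1,2),K,D).reshape(-1,2)
    C=-R.T@t; ray=np.c_[n,np.ones(len(n))]@R
    return C+ray*((z-C[2])/ray[:,2])[:,None]
def proj(d,P):
    K,D,r,t=cam(d); return cv2.projectPoints(np.array(P,float).reshape(-1,3),r,t,K,D)[0].reshape(-1,2)
E
python3 - <<'E'
import cv2
a=cv2.imread("pics/top0.png"); cv2.imwrite("pics/top0z.png",cv2.convertScaleAbs(cv2.resize(a[110:320,180:460],None,fx=2.8,fy=2.8,interpolation=cv2.INTER_CUBIC),alpha=1.5))
a=cv2.imread("pics/side0.png"); cv2.imwrite("pics/side0z.png",cv2.convertScaleAbs(cv2.resize(a[130:370,190:470],None,fx=2.5,fy=2.5,interpolation=cv2.INTER_CUBIC),alpha=1.5))
E
```

```text
(no output)
```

View pics/top0z.png

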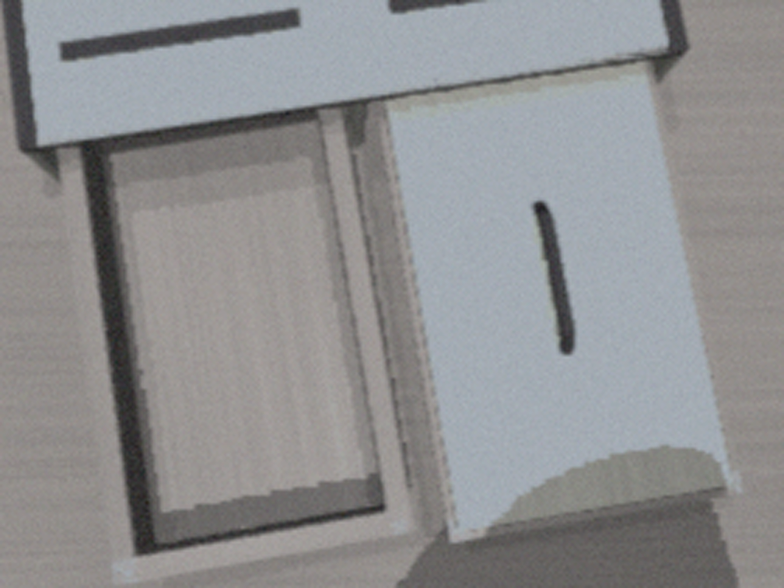

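View pics/side0z.png

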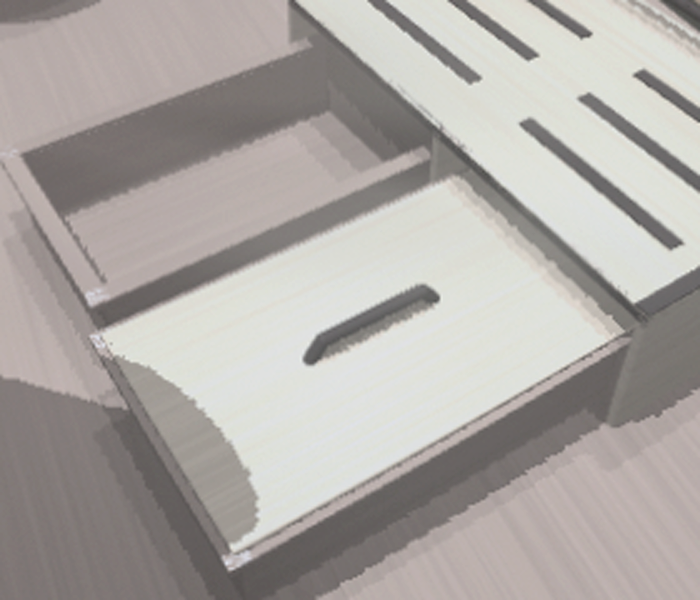

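```bash
python3 - <<'E'
from h import *
from station import robot
T=robot.snapshot("top");S=robot.snapshot("side")
def t(p,z): return unproj(T,np.array(p)/2.8+[180,110],z)[:, :2].round(4)
def s(p,z): return unproj(S,np.array(p)/2.5+[190,130],z)[:, :2].round(4)
rim=t([(450,540),(738,490)],.065); print("rim",rim,np.linalg.norm(rim[1]-rim[0]))
ri=t([(30,150),(686,50)],.099); print("riser",ri,np.linalg.norm(ri[1]-ri[0]))
h=t([(541,203),(568,352)],.084); print("handle",h,np.linalg.norm(h[1]-h[0]))
o=t([(122,575),(408,528)],.065); print("open",o,np.linalg.norm(o[1]-o[0]))
print("side rim",s([(97,342),(235,562)],.065),"riser R",s([(640,318)],.099),"open",s([(8,158),(95,298)],.065))
v=ri[0]-ri[1]; a=np.arctan2(v[1],v[0])-np.pi/2; print("riser yaw",np.degrees(a))
v=rim[0]-rim[1]; print("rim yaw",np.degrees(np.arctan2(v[1],v[0]))-90)
v=h[0]-h[1]; print("handle yaw",np.degrees(np.arctan2(v[1],v[0])))
O=ri.mean(0);X=np.array([np.cos(a),np.sin(a)]);Y=np.array([-X[1],X[0]])
for n,p in(("rim",rim),("h",h.mean(0)[None]),("open",o)): print(n,(p-O)@np.c_[X,Y])
E
```

```text
rim [[ 0.4949 -0.018 ]
 [ 0.5178 -0.1754]] 0.15905712810182387
riser [[ 0.7048  0.2022]
 [ 0.7555 -0.1524]] 0.35820615572600095
handle [[ 0.6747 -0.0719]
 [ 0.5931 -0.0827]] 0.08231160307028408
open [[0.4808 0.157 ]
 [0.5016 0.0044]] 0.15401103856542234
side rim [[ 0.4985 -0.0245]
 [ 0.522  -0.1744]] riser R [[ 0.7533 -0.1524]] open [[0.4841 0.1493]
 [0.5057 0.007 ]]
riser yaw 8.136888541440735
rim yaw 8.277837209990466
handle yaw 7.5394451395093
rim [[-0.23895368 -0.00917116]
 [-0.2385624  -0.1682278 ]]
h [[-0.10974627 -0.08754803]]
open [[-0.22814248  0.16606277]
 [-0.22915067  0.01205503]]
```

The near rim is centred at about (0.508,-0.097), and the pan and riser yaw is about 8.1°. Both cameras agree within 4 mm, and the widths and lengths roughly match those given. I'll square the open gripper to the rim so both fingers push, then come in behind it.

send_rows:
  motion:
    - [8.5,0,0,0,0,0,5.3]
    - [8.5,0,0,0,0,0,5.3]
    - [8.5,0,0,0,0,0,5.3]
    - [8.5,1,-1.2,0,0,0,0]
    - [8.5,1.9,-2.3,0,0,0,0]
    - [8.5,1.9,-2.3,0,0,0,0]
    - [8.5,1.9,-2.3,0,0,0,0]
    - [8.5,1.9,-2.3,0,0,0,0]
    - [8.5,1.9,-2.3,0,0,0,0]
    - [8.5,1.9,-2.3,0,0,0,0]

```text
clock: 1.03
position: [0.3159, -0.3113, 0.1975]
eef_rot: [-0.0, 0.997, 0.072, 0.0]
ft_force: [1.2, -1.0, -0.1]
grip_width: 0.993
```

send_rows:
  motion:
    - [8.5,2,-2.4,0,0,0,0]
    - [8.5,2,-2.4,0,0,0,0]
    - [8.5,2,-2.4,0,0,0,0]
    - [8.5,2,-2.4,0,0,0,0]
    - [8.5,2,-2.4,0,0,0,0]
    - [8.5,2,-2.4,0,0,0,0]
    - [8.5,2,-2.4,0,0,0,0]
    - [8.5,1.1,-1.3,0,0,0,0]
    - [8.5,0,0,0,0,0,0]
    - [8.5,0,0,0,0,0,0]

```text
clock: 1.87
position: [0.4391, -0.1116, 0.1974]
eef_rot: [-0.0, 0.997, 0.073, -0.0]
ft_force: [-0.4, -0.2, -0.0]
grip_width: 0.994
```

send_rows:
  motion:
    - [8.5,0,-0.2,1.5,0,0,0]
    - [8.5,0,0,3,0,0,0]
    - [8.5,0,0,3,0,0,0]
    - [8.5,0,0,3,0,0,0]
    - [8.5,0,0,3,0,0,0]
    - [8.5,0,0,2,0,0,0]
    - [8.5,0,0,1,0,0,0]
    - [8.5,0,0,0,0,0,0]
    - [8.5,0,0,0,0,0,0]

```text
clock: 2.62
position: [0.4383, -0.1111, 0.0327]
eef_rot: [-0.0, 0.997, 0.071, -0.0]
ft_force: [0.6, 0.2, 1.5]
grip_width: 0.993
```

```bash
python3 - <<'E'
from station import robot
import cv2
for n in("side","top"):
    d=robot.snapshot(n); cv2.imwrite(f"pics/{n}1.png",d["img"][:,:,::-1])
print(robot.state())
E
```

```text
{'clock': 2.7167, 'joint_positions': array([-4.28338464e-01,  2.62333140e-01, -5.35369955e-01,  7.71794299e-01,
       -7.22846632e-05,  2.57114065e+00]), 'qvel': array([ 0.0030807 , -0.0045315 ,  0.00354138, -0.00405145,  0.00013756,
        0.00345617]), 'tau': array([-1.57866650e-01, -5.49633622e+01,  3.02054429e+01, -1.91746076e-02,
       -3.95409428e-03, -1.92691537e-02]), 'position': array([ 0.43930456, -0.11135249,  0.03349809]), 'eef_rot': array([3.42754450e-04, 9.97476320e-01, 7.09969517e-02, 5.52840357e-04]), 'ft_force': array([ 0.00810893, -0.28769164,  0.04409937]), 'torque': array([0.00740139, 0.00891847, 0.00093837]), 'grip_width': 0.9955148027296844}
```

View pics/side1.png

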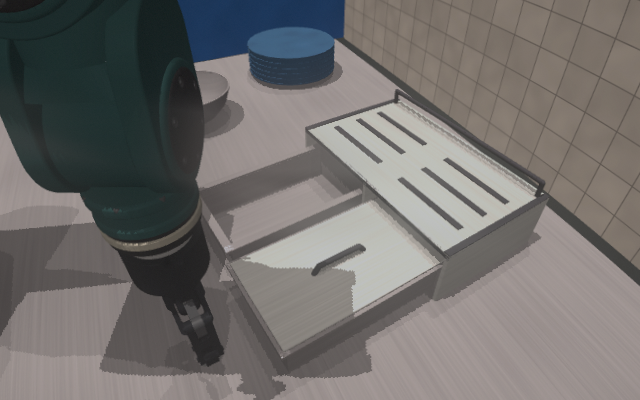

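View pics/top1.png

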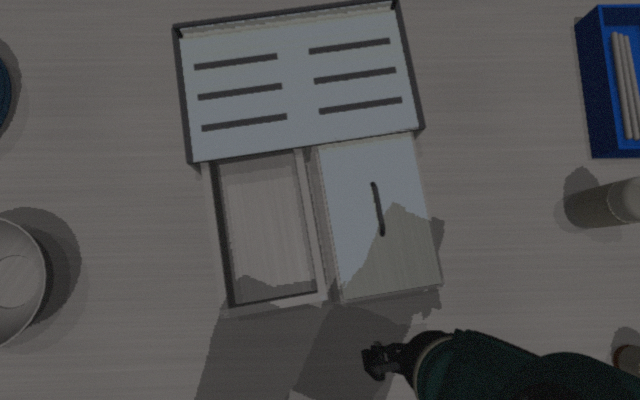

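```bash
python3 - <<'E'
from h import *
from station import robot
T=robot.snapshot("top");S=robot.snapshot("side");s=robot.state()
p=s["position"];q=s["eef_rot"]
from scipy.spatial.transform import Rotation as R
M=R.from_quat(q[[1,2,3,0]]).as_matrix();print(M.round(3))
pts=[p]+[p-.015*M[:,2]+k*M[:,1] for k in(-.05,.05)]+[p-.015*M[:,2]+k*M[:,0] for k in(-.05,.05)]+[p-.09*M[:,2]]
for n,d in(("top",T),("side",S)):
    uv=proj(d,pts);print(n,uv.round(0).tolist())
    im=np.ascontiguousarray(d["img"][:,:,::-1])
    z=(250,280) if n=="top" else (120,200)
    im=cv2.convertScaleAbs(im,alpha=2.)
    for u,c in zip(uv,[(0,0,255),(0,255,0),(0,255,0),(255,0,0),(255,0,0),(0,255,255)]): cv2.circle(im,tuple(int(a) for a in u),2,c,-1)
    cv2.imwrite(f"pics/{n}1z.png",cv2.resize(im[z[1]:z[1]+200,z[0]:z[0]+220],None,fx=3,fy=3))
E
```

```text
[[ 0.99   0.142  0.001]
 [ 0.142 -0.99  -0.001]
 [ 0.001  0.001 -1.   ]]
top [[400.0, 336.0], [370.0, 343.0], [434.0, 332.0], [408.0, 372.0], [395.0, 304.0], [416.0, 349.0]]
side [[205.0, 348.0], [189.0, 312.0], [219.0, 376.0], [163.0, 361.0], [240.0, 323.0], [188.0, 307.0]]
```

View pics/top1z.png

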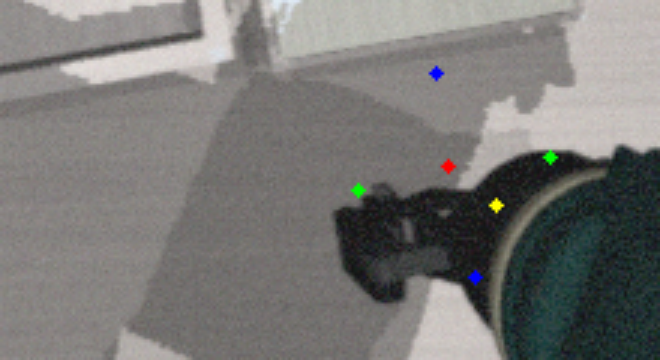

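View pics/side1z.png

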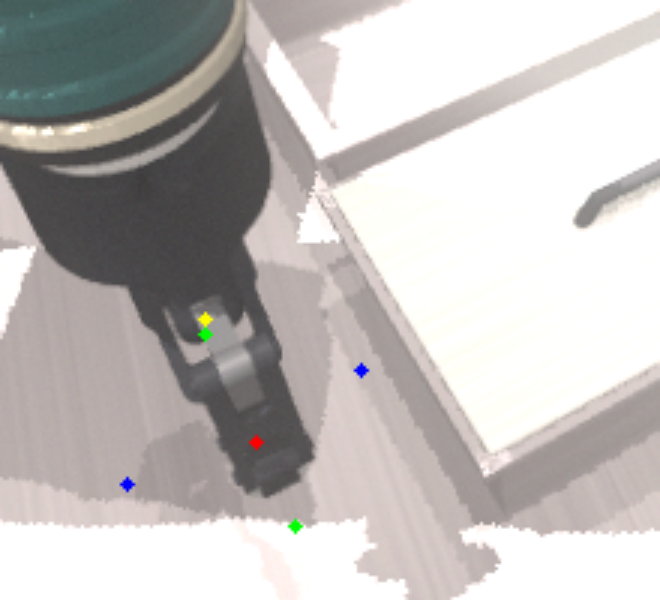

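The pan is untouched and the hand is squared up behind it, but the open fingertips look slightly higher and farther back than the nominal TCP. To be safe I'll lower a little more, then approach slowly while watching the force.

send_rows:
  motion:
    - [8.5,0,-0.2,0.7,0,0,0]
    - [8.5,0,0,0.6,0,0,0]
    - [8.5,1,0,0,0,0,0]
    - [8.5,1,0,0,0,0,0]
    - [8.5,1,0,0,0,0,0]
    - [8.5,0.8,0,0,0,0,0]
    - [8.5,0.4,0,0,0,0,0]
    - [8.5,0.2,0,0,0,0,0]
    - [8.5,0,0,0,0,0,0]

```text
clock: 3.57
position: [0.4826, -0.1024, 0.0195]
eef_rot: [-0.0, 0.997, 0.071, -0.0]
ft_force: [-0.9, -0.5, 1.3]
grip_width: 0.995
```

```bash
python3 - <<'E'
from station import robot
import cv2
for n,x,y in(("side",150,180),("top",290,220)):
    d=robot.snapshot(n); im=cv2.convertScaleAbs(d["img"][y:y+180,x:x+220,::-1],alpha=2); cv2.imwrite(f"pics/{n}2.png",cv2.resize(im,None,fx=3,fy=3))
E
```

```text
(no output)
```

View pics/side2.png

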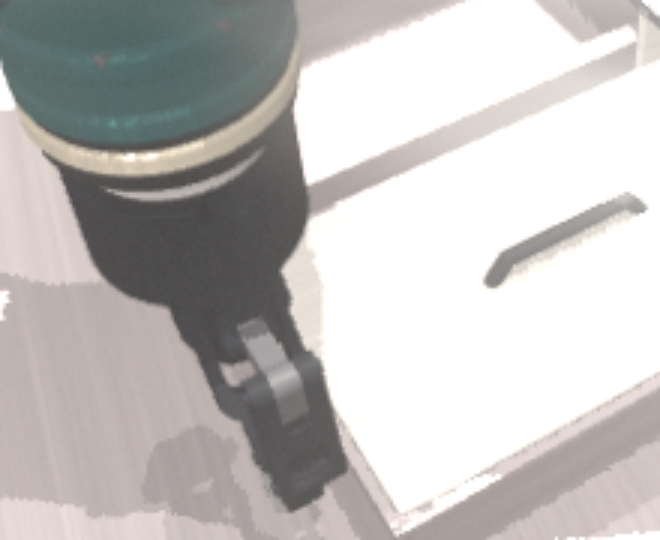

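View pics/top2.png

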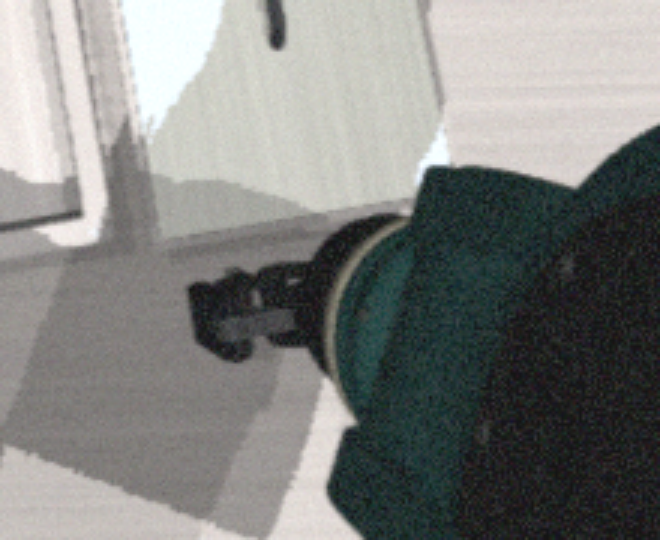

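The fingertips sit below rim height with about 15 mm of gap, and the hand is centred. Next is the slow advance.

send_rows:
  motion:
    - [8.5,0.3,0,0,0,0,0]
    - [8.5,0.3,0,0,0,0,0]
    - [8.5,0.2,0,0,0,0,0]
    - [8.5,0.2,0,0,0,0,0]
    - [8.5,0.2,0,0,0,0,0]
    - [8.5,0.2,0,0,0,0,0]

```text
clock: 4.17
position: [0.4963, -0.1006, 0.0196]
eef_rot: [0.0, 0.997, 0.071, -0.0]
ft_force: [0.3, -0.1, 1.0]
grip_width: 0.99
```

send_rows:
  motion:
    - [8.5,0.2,0,0,0,0,0]
    - [8.5,0.2,0,0,0,0,0]
    - [8.5,0.2,0,0,0,0,0]
    - [8.5,0.2,0,0,0,0,0]
    - [8.5,0.2,0,0,0,0,0]

```text
clock: 4.58
position: [0.5044, -0.0991, 0.0193]
eef_rot: [0.0, 0.997, 0.071, -0.002]
ft_force: [-9.4, -1.9, 5.1]
grip_width: 0.993
```

send_rows:
  motion:
    - [8.5,0.3,0,0,0,0,0]
    - [8.5,0.3,0,0,0,0,0]
    - [8.5,0.3,0,0,0,0,0]
    - [8.5,0.3,0,0,0,0,0]
    - [8.5,0.3,0,0,0,0,0]

```text
clock: 5.0
position: [0.5193, -0.0969, 0.0193]
eef_rot: [-0.0, 0.997, 0.071, -0.002]
ft_force: [-9.3, -1.5, 5.1]
grip_width: 0.995
```

Contact came at TCP x≈0.50, and the pan slides at about 9 N. I'll move on smoothly, since the earliest possible home is still about 60 mm away.

send_rows:
  motion:
    - [8.5,0.3,0,0,0,0,0]
    - [8.5,0.3,0,0,0,0,0]
    - [8.5,0.3,0,0,0,0,0]
    - [8.5,0.3,0,0,0,0,0]
    - [8.5,0.3,0,0,0,0,0]
    - [8.5,0.3,0,0,0,0,0]
    - [8.5,0.3,0,0,0,0,0]
    - [8.5,0.3,0,0,0,0,0]
    - [8.5,0.3,0,0,0,0,0]
    - [8.5,0.3,0,0,0,0,0]

```text
clock: 5.83
position: [0.549, -0.0927, 0.0193]
eef_rot: [-0.0, 0.997, 0.071, -0.002]
ft_force: [-10.1, -0.7, 5.2]
grip_width: 0.995
```

```bash
python3 - <<'E'
from station import robot
import cv2
print(robot.state()["ft_force"],robot.state()["position"])
for n in("side","top"):
    d=robot.snapshot(n); im=cv2.convertScaleAbs(d["img"][:,:,::-1],alpha=1.7); cv2.imwrite(f"pics/{n}3.png",im)
E
```

```text
[-10.11613174  -0.68604399   5.23121746] [ 0.54898193 -0.09269513  0.01930679]
```

View pics/side3.png

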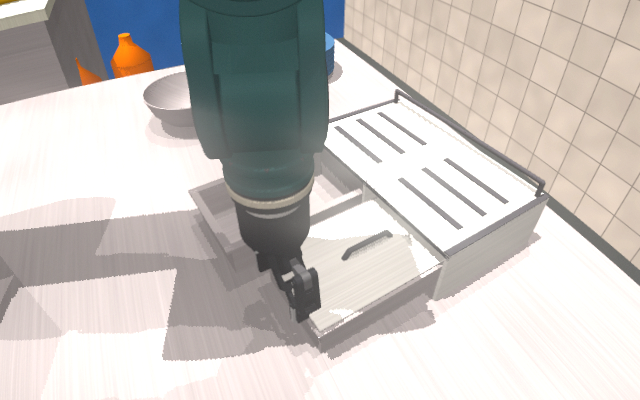

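View pics/top3.png

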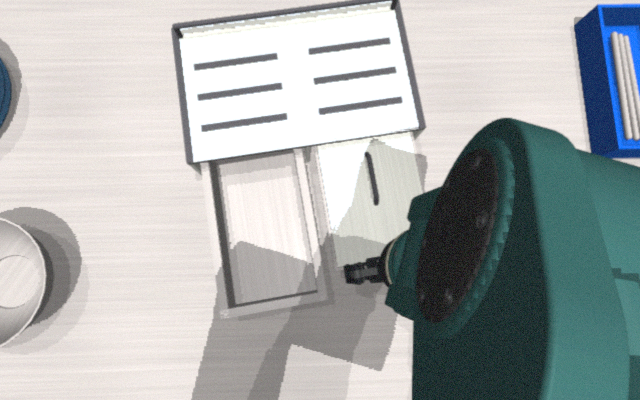

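The pan is moving straight and the open pan hasn't moved (its corner is still at about (225,312)). Carrying on.

send_rows:
  motion:
    - [8.5,0.3,0,0,0,0,0]
    - [8.5,0.3,0,0,0,0,0]
    - [8.5,0.3,0,0,0,0,0]
    - [8.5,0.3,0,0,0,0,0]
    - [8.5,0.3,0,0,0,0,0]
    - [8.5,0.3,0,0,0,0,0]
    - [8.5,0.3,0,0,0,0,0]
    - [8.5,0.2,0,0,0,0,0]

```text
clock: 6.6
position: [0.5719, -0.0895, 0.0193]
eef_rot: [0.0, 0.997, 0.071, -0.001]
ft_force: [-9.2, -1.1, 6.1]
grip_width: 0.995
```

send_rows:
  motion:
    - [8.5,0.2,0,0,0,0,0]
    - [8.5,0.2,0,0,0,0,0]
    - [8.5,0.2,0,0,0,0,0]

```text
clock: 6.85
position: [0.5777, -0.0886, 0.0193]
eef_rot: [-0.0, 0.997, 0.071, -0.002]
ft_force: [-8.9, -1.7, 5.6]
grip_width: 0.996
```

send_rows:
  motion:
    - [8.5,0.2,0,0,0,0,0]
    - [8.5,0.2,0,0,0,0,0]
    - [8.5,0.2,0,0,0,0,0]

```text
clock: 7.1
position: [0.5837, -0.0878, 0.0193]
eef_rot: [0.0, 0.997, 0.071, -0.002]
ft_force: [-10.0, -1.4, 6.1]
grip_width: 0.996
```

send_rows:
  motion:
    - [8.5,0.2,0,0,0,0,0]
    - [8.5,0.2,0,0,0,0,0]
    - [8.5,0.2,0,0,0,0,0]

```text
clock: 7.35
position: [0.5895, -0.0869, 0.0193]
eef_rot: [-0.0, 0.997, 0.071, -0.002]
ft_force: [-9.2, -2.6, 5.5]
grip_width: 0.993
```

send_rows:
  motion:
    - [8.5,0.2,0,0,0,0,0]
    - [8.5,0.2,0,0,0,0,0]
    - [8.5,0.2,0,0,0,0,0]

```text
clock: 7.6
position: [0.5955, -0.0861, 0.0193]
eef_rot: [-0.0, 0.997, 0.071, -0.002]
ft_force: [-10.7, -1.1, 6.0]
grip_width: 0.994
```

send_rows:
  motion:
    - [8.5,0.2,0,0,0,0,0]
    - [8.5,0.2,0,0,0,0,0]
    - [8.5,0.2,0,0,0,0,0]

```text
clock: 7.85
position: [0.6014, -0.0852, 0.0193]
eef_rot: [0.0, 0.997, 0.071, -0.002]
ft_force: [-9.1, -1.6, 4.9]
grip_width: 0.995
```

send_rows:
  motion:
    - [8.5,0.2,0,0,0,0,0]
    - [8.5,0.2,0,0,0,0,0]
    - [8.5,0.2,0,0,0,0,0]

```text
clock: 8.1
position: [0.6074, -0.0844, 0.0193]
eef_rot: [-0.0, 0.997, 0.071, -0.002]
ft_force: [-9.3, -0.8, 5.5]
grip_width: 0.995
```

send_rows:
  motion:
    - [8.5,0.2,0,0,0,0,0]
    - [8.5,0.2,0,0,0,0,0]
    - [8.5,0.2,0,0,0,0,0]

```text
clock: 8.35
position: [0.6133, -0.0835, 0.0193]
eef_rot: [0.0, 0.997, 0.071, -0.002]
ft_force: [-9.5, -1.9, 5.1]
grip_width: 0.994
```

send_rows:
  motion:
    - [8.5,0.2,0,0,0,0,0]
    - [8.5,0.2,0,0,0,0,0]
    - [8.5,0.2,0,0,0,0,0]

```text
clock: 8.6
position: [0.6193, -0.0827, 0.0193]
eef_rot: [-0.0, 0.997, 0.071, -0.002]
ft_force: [-8.7, -2.0, 6.1]
grip_width: 0.995
```

send_rows:
  motion:
    - [8.5,0.2,0,0,0,0,0]
    - [8.5,0.2,0,0,0,0,0]
    - [8.5,0.2,0,0,0,0,0]

```text
clock: 8.85
position: [0.6252, -0.0819, 0.0193]
eef_rot: [-0.0, 0.997, 0.071, -0.002]
ft_force: [-9.4, -0.7, 5.8]
grip_width: 0.996
```

send_rows:
  motion:
    - [8.5,0.2,0,0,0,0,0]
    - [8.5,0.2,0,0,0,0,0]
    - [8.5,0.2,0,0,0,0,0]

```text
clock: 9.1
position: [0.6312, -0.081, 0.0193]
eef_rot: [-0.0, 0.997, 0.071, -0.002]
ft_force: [-10.0, -0.9, 5.2]
grip_width: 0.998
```

send_rows:
  motion:
    - [8.5,0.2,0,0,0,0,0]
    - [8.5,0.2,0,0,0,0,0]
    - [8.5,0.2,0,0,0,0,0]

```text
clock: 9.35
position: [0.6371, -0.0801, 0.0193]
eef_rot: [-0.0, 0.997, 0.071, -0.002]
ft_force: [-10.2, -1.8, 6.0]
grip_width: 0.993
```

send_rows:
  motion:
    - [8.5,0.2,0,0,0,0,0]
    - [8.5,0.2,0,0,0,0,0]
    - [8.5,0.2,0,0,0,0,0]

```text
clock: 9.6
position: [0.643, -0.0793, 0.0194]
eef_rot: [0.0, 0.997, 0.071, -0.002]
ft_force: [-10.2, -1.0, 5.9]
grip_width: 0.989
```

```bash
python3 - <<'E'
from station import robot
import cv2
for n in("side","top"):
    d=robot.snapshot(n); im=cv2.convertScaleAbs(d["img"][:,:,::-1],alpha=1.7); cv2.imwrite(f"pics/{n}4.png",im)
E
```

```text
(no output)
```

View pics/side4.png

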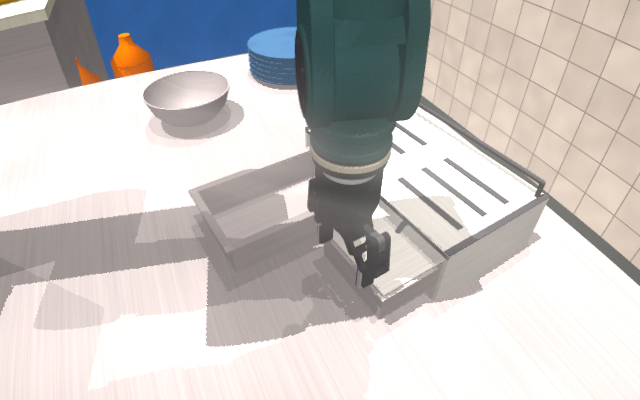

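View pics/top4.png

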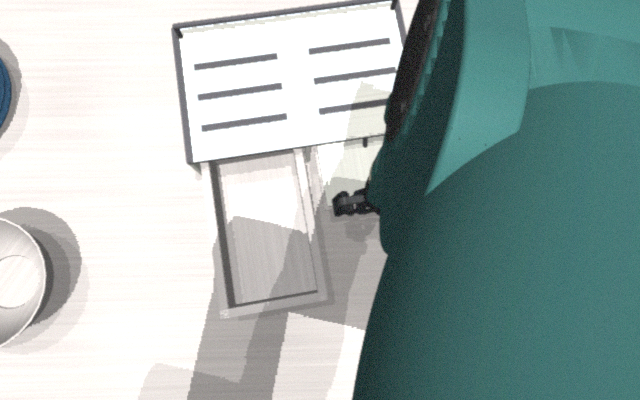

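The pan is straight with about 100 mm still out, and the open pan hasn't moved. Continuing.

send_rows:
  motion:
    - [8.5,0.2,0,0,0,0,0]
    - [8.5,0.2,0,0,0,0,0]
    - [8.5,0.2,0,0,0,0,0]

```text
clock: 9.95
position: [0.6488, -0.0785, 0.0193]
eef_rot: [0.0, 0.997, 0.071, -0.002]
ft_force: [-10.1, -1.9, 6.4]
grip_width: 0.995
```

send_rows:
  motion:
    - [8.5,0.2,0,0,0,0,0]
    - [8.5,0.2,0,0,0,0,0]
    - [8.5,0.2,0,0,0,0,0]

```text
clock: 10.2
position: [0.6515, -0.0779, 0.019]
eef_rot: [0.0, 0.997, 0.071, -0.005]
ft_force: [-38.6, -7.0, 21.8]
grip_width: 0.997
```

The force jumped from 10 N to 39 N straight along the lane, at about -90 mm, which is within the expected home range. So the pan is at the firm stop, and I'm backing straight off.

send_rows:
  motion:
    - [8.5,-0.2,0,0,0,0,0]
    - [8.5,-0.2,0,0,0,0,0]
    - [8.5,-0.3,0,0,0,0,0]
    - [8.5,-0.5,0,0,0,0,0]
    - [8.5,-1,0,0,0,0,0]
    - [8.5,-1.5,0,0,0,0,0]
    - [8.5,-2,0,0,0,0,0]
    - [8.5,-2,0,0,0,0,0]
    - [8.5,-2,0,0,0,0,0]
    - [8.5,-2,0,0,0,0,0]

```text
clock: 11.03
position: [0.5397, -0.0943, 0.0195]
eef_rot: [0.0, 0.997, 0.071, 0.0]
ft_force: [-0.5, -0.6, 1.3]
grip_width: 0.999
```

send_rows:
  motion:
    - [8.5,-2,0,0,0,0,0]
    - [8.5,-2,0,-2,0,0,0]
    - [8.5,0,0,-3,0,0,0]
    - [8.5,0,0,-3,0,0,0]
    - [8.5,0,0,-3,0,0,0]
    - [8.5,0,0,-3,0,0,0]
    - [8.5,0,2,-2,0,0,0]
    - [8.5,0,3,0,0,0,0]
    - [8.5,0,3,0,0,0,0]
    - [8.5,0,3,0,0,0,0]

```text
clock: 11.87
position: [0.5169, -0.21, 0.1801]
eef_rot: [0.0, 0.997, 0.071, 0.001]
ft_force: [1.0, 0.7, -0.2]
grip_width: 0.993
```

send_rows:
  motion:
    - [8.5,-2,3,0,0,0,0]
    - [8.5,-2,3,0,0,0,0]
    - [8.5,-2,3,0,0,0,0]
    - [8.5,-1,1,0,0,0,0]
    - [8.5,0,0,0,0,0,0]
    - [8.5,0,0,0,0,0,0]
    - [8.5,0,0,0,0,0,0]

```text
clock: 12.45
position: [0.4618, -0.3171, 0.1796]
eef_rot: [-0.0, 0.997, 0.071, 0.0]
ft_force: [0.6, 0.1, -0.8]
grip_width: 0.993
```

```bash
python3 - <<'E'
from station import robot
import cv2
print(robot.state()["ft_force"])
for n in("side","top"):
    d=robot.snapshot(n); im=cv2.convertScaleAbs(d["img"][:,:,::-1],alpha=1.4); cv2.imwrite(f"pics/{n}5.png",im)
    if n=="top": cv2.imwrite("pics/top5z.png",cv2.resize(im[110:320,180:460],None,fx=2.8,fy=2.8,interpolation=cv2.INTER_CUBIC))
E
```

```text
[ 0.56294665  0.08199518 -0.80137144]
```

View pics/side5.png

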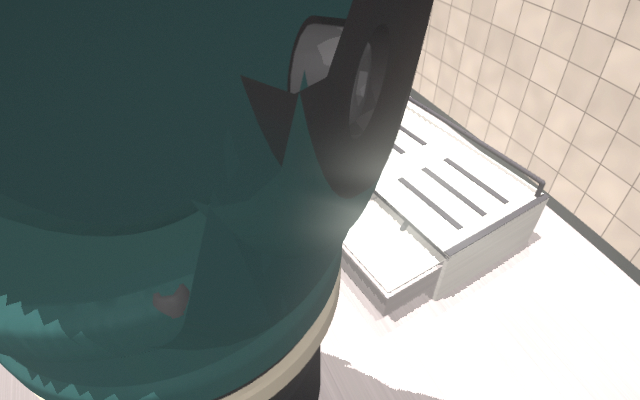

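View pics/top5z.png

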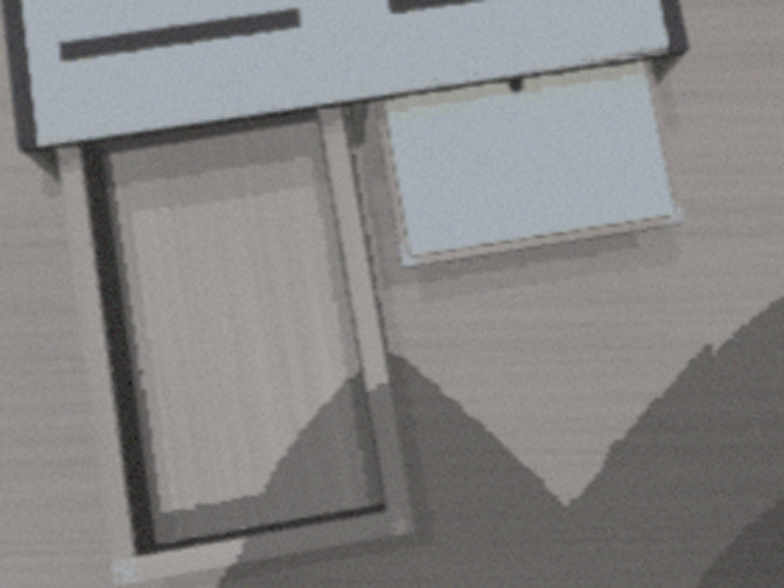

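```bash
python3 - <<'E'
from h import *
from station import robot
T=robot.snapshot("top")
def t(p,z): return unproj(T,np.array(p)/2.8+[180,110],z)[:, :2]
r=t([(404,265),(682,218)],.065); o=t([(122,575),(408,528)],.065)
ri=t([(30,150),(686,50)],.099); v=ri[0]-ri[1]; a=np.arctan2(v[1],v[0])-np.pi/2
O=ri.mean(0);X=np.array([np.cos(a),np.sin(a)]);Y=np.array([-X[1],X[0]]);A=np.c_[X,Y]
print((r-O)@A,(o-O)@A,np.linalg.norm(r[0]-r[1])); v=r[0]-r[1];print(np.degrees(np.arctan2(v[1],v[0])-np.pi/2-a))
E
```

```text
[[-0.08787602 -0.00952308]
 [-0.08638585 -0.16913741]] [[-0.22813376  0.16603736]
 [-0.22913332  0.01208492]] 0.15962128160414424
0.5349026253700877
```

```bash
python3 -c "
from station import robot
print(robot.sign_off())"
```

```text
the job is handed in; nothing more can be done
None
```

I slid the lidded pan about 150 mm straight back along the right lane until it came up against the firm stop. I then backed the arm away and handed the job in at about 12.5 s of the 35 s allowed.

- **Push:** I used the open gripper with both fingers on the near rim, in 2–3 mm steps. The force stayed steady at about 9–11 N while sliding. It then rose to about 39 N along the lane, and I stopped there. The readings come only at the end of each move, but none came near the 60 N limit.
- **Lidded pan:** In the final top picture the near edge is about 87 mm in front of the riser, within the 80–150 mm expected at home. It is about 0.5° off straight. The travel measured in the picture (about 151 mm) matches the arm's own travel, so I saw no sign of it springing back, to about 2 mm.
- **Open pan:** Its near corners are at the same pixels as at the start.
- **Arm:** It is clear of everything, with about 1 N at the wrist.

**Checks that were weak or disagreed:**
- The bumper is hidden, so I judged "home" from the force jump and the pan's position, not from seeing it pressed.
- In the pictures, the open fingertips looked about 10 mm off from where the arm's reported position put them. I lowered the hand a little for safety and found contact by force.
- In the last side view the arm hid the open pan, so only the top view confirms it did not move.

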